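# Time the camshaft and hold the belt tensioner back for the new belt

### The arm

A 6-joint arm with a two-finger parallel gripper is mounted at the origin on a cart in front of the work surface, level with it; the furniture and walls round the work are solid. World frame = base frame: x ahead of the robot, y to its left, z up, the work surface at z = 0. Lengths are in mm, angles in rad, forces in N, time in s.
With the tool pointing down it reaches from about 350 to 775 mm from the base axis. Payload 7.3 kg.
Tool frame: the origin (TCP) lies at the very end of the fingers, on their centre line; the grasp point (between the pads) lies 19 mm behind it (bot.grip_point_offset is the distance from the TCP to the grasp point, in mm); z points along the fingers, y is the line along which they close (so a half turn about z gives the same grasp; the last joint's range is limited). The gripper opens to 92 mm and grips with 3 to 60 N. Pads are 19 mm wide; open, the fingers measure 130 mm over their backs; the gripper's body (75 mm by 190 mm) begins 47 mm behind the grasp point.
Start: joints at [-0.146, 0.342, 1.524, -0, 1.275, -0.146], TCP at [525.019, 0.019, 226.741] pointing down, gripper open.
Joint ranges: [-2.53, 2.53], [-0.77, 2.02], [0.04, 2.7], [-1, 4.14], [0.28, 2.66], [-3.11, 3.11]. Speed limits (rad/s): [2.57, 2.57, 3.14, 3.14, 3.14, 3.14].

### API

Orientations are given as [roll, pitch, yaw] about the fixed x, y, z axes, in that order (R = Rz(yaw) Ry(pitch) Rx(roll)).
In Python, from plant import bot gives the robot as it stands. The module is installed in compiled form; this text tells all that it offers.
- The arm moves only by the shell command python3 -m jog 'ROWS' [OPENING]. ROWS is JSON, a list of rows, each a list of 6 numbers: the shift along the tool's x, y, z in mm, then the turn, a rotation vector about the tool's x, y, z in rad. In form: [[dx, dy, dz, rx, ry, rz], ...]. A call has 1 to 12 rows; each row shifts and turns the commanded pose from where the row before left it, along the tool's axes as they then stand; what a row does not reach is not made up. A row lasts 1/10 s, in which the tool goes at most 50 mm and 8.59 degrees, less where a joint would pass 70% of its speed; a pose out of reach is approached as far as the arm can. A call with a gripper value outside its range is refused whole. OPENING is the opening in per cent of the stroke, from 0 (shut) to 100 (fully open), set as the call begins (- or left out, the last holds). The fingers move at their own pace and stop on an object; the grip force is fixed at half the most. Time passes only in rows, so rows that do not move let the fingers close. It gives the time, the measured TCP pose, the force, the opening and the grip force at its end, in the units of the state.
- bot.get_obs(): the state, without advancing time (a new reading comes with each control period).
- bot.capture(name): name is "scene" or "side" or "wrist"; returns the picture (400x640x3 uint8, red, green, blue); there is no depth.
- bot.camera_model(name): a dict with "fx", "fy", "cx", "cy" (pixels), "position" and "orientation" of the camera in the world; the wrist camera has in their place "T_tool_cam" (4x4, takes a point from camera to tool coordinates, whose origin is the TCP and whose axes are the flange's). Camera axes: x right, y down, z forward; pixel columns grow to the right and rows downward; lengths in mm; the calibration is good to about 2 mm. A picture is of the moment at which its call begins: read the wrist's pose just before it. camera_model takes no time and is no camera call.
- bot.close_job(): hands the job in; it is judged then, once.
Trained networks look in the newest picture that a camera, given by its name, has taken for a name from the list of things; names that differ only in an ending like _2 or _b are one class to them, and where a whole thing is asked for, a point or a joint stands for the part that bears it (a point fixed in the world has none). Each returns a list of dicts, best first, with "p" (0 to 1); they miss things now and then, are a little off and sometimes report something else, mostly with a low value. They report only what shows in the picture. A call takes as long as a camera call.
- bot.outline_of(target, camera): "mask" (400x640 bool, what is visible of it) and "pixel" ([column, row] in pixels, amid what is visible of it).
The state is a dict: "time": time; "joint_positions": joint angles; "dq": joint speeds; "tau": joint torques, N m; "tool_pos": TCP position; "tcp_rot": TCP orientation; "contact_force": force on the tool from outside, world axes, zero at the start; "moment": the same for the moment, N m; "grip_width": finger opening in mm; "finger_force": force on a finger pad.
Only numpy, scipy, OpenCV 4.12 (cv2) and the standard library are available. Lean on these libraries where they do the work, as an engineer would, in place of code of your own. Each camera call takes 0.05 s, during which the arm holds its last target. There are 200 camera calls.

### The job

I am about to slip the new timing belt on this engine, which lies on the bench with its timing side up. First turn the camshaft clockwise by the T-key on its pulley, re-gripping as often as you need, until the red mark on the pulley stands at the fixed red pointer, and let go of the key. Then push the sprung tensioner arm back by its roller, away from the belt's path and past the last click of its ratchet, and finish with your fingers still holding it right back against its stop, camshaft still on its mark, the other things on the bench left where they are.

Things in the scene. Friction and masses are not known exactly. Their poses are not given: they have to be found in the camera images.
- engine: Air-cooled alloy engine lying timing side up, about 240 x 330 mm, too heavy to move. Origin on the bench under its middle; y runs from the small crankshaft pulley (y = -85 mm, bolt top at z = 116 mm) to the large cam pulley (y = +85 mm), the tensioner is on the +x side, z up. Timing face at z = 72 mm, rim 7 mm high. Nothing on it stands above the T-key's top, z = 135 mm.
- cam_pulley (a joint): Angle of the cam pulley, rad: 0 when its red mark stands at the fixed pointer; grows as the pulley is turned clockwise seen from above. Starts between -4.4 and -2.9. It turns without end, has a friction of about 0.12 N m and stays where it is left. Half a tooth is 0.087 rad.
- key_bar (a point): Centre of the steel crossbar of the T-key on the cam bolt, on the cam's vertical axis. The bar is 64 mm long (this point's y axis, turning with the pulley), 14 mm wide (x) and 18 mm high (9 mm above and below this point), fixed to the pulley; under it a 21 mm round shank and, 20 mm below this point, the pulley's face (diameter 94 mm over its flange).
- cam_mark (a point): Red mark on the face of the cam pulley, 40 mm from its axis, on the line of the key's bar (towards +y of key_bar).
- cam_pointer (a point): Tip of the fixed red pointer at the outer edge of the cam pulley, 48 mm from the cam's axis towards the engine's +y.
- tensioner (a joint): Swing of the tensioner arm, rad: 0 at rest with the roller in the belt's path; grows as the roller is pushed back (clockwise from above, roller towards the engine's +x). Stop at 0.46. A spring presses it towards 0: 6 N at the roller at the start, 11 N at the stop. The ratchet clicks at about 0.18 and 0.34; let go after the second click, the arm springs forward to about 0.32, caught by the pawl.
- roller_hex (a point): Centre of the 17 mm hexagon bolt head, 20 mm high, on the roller at the arm's end. Under it the black roller: diameter 36 mm, top 10 mm and underside 28 mm below this point. Its y axis points along the arm away from the pivot, its x axis the way the roller is to be pushed. At roller height it is free for 60 mm on the belt's side (-x); the cam pulley's edge is 43 mm off at rest.
- roller: The roller with its hexagon bolt, carried by the end of the tensioner arm, free to spin; origin on the roller's axis, 38 mm below roller_hex. The place to push or grip the arm.
- tensioner_pivot (a point): The arm's vertical pivot axis, 75 mm from the roller's axis.
- pawl (a joint): Lift of the brass ratchet pawl beside the arm's toothed sector, rad: 0 when dropped in behind a tooth, about 0.06 as it rides over one. It moves by itself.
- can: Upright black drink can, 66 mm wide, 115 mm tall, origin at its foot. To be left alone.
- spanner: Combination spanner lying flat, 176 mm. To be left alone.
- pliers: Pliers with red handles lying flat, 206 mm. To be left alone.
- driver: Screwdriver with an orange handle, 206 mm, lying flat. To be left alone.

How it is judged:
By the outcome, as a careful person would: the job done as asked, in the order asked, and still so for the second after the job is handed in, while the arm keeps its last pose, push and grip.
It also fails if it takes over 67 s, if anything falls off the work surface, if the arm or the gripper's body presses on something with over 40 N, if the wrist force passes 120 N, or if a joint passes its speed limit or range.

## Working session

There is one attempt and no reset: what is moved stays moved. The work goes in short steps, Python scripts to look and compute and a shell command to move; the robot and the scene stay as the last step left them, time stands still between calls to the robot, and variables do not carry over. Pictures are saved under pics/ and viewed, at most 10 in all, crops included, and the job is handed in when it is done.

```bash
mkdir -p pics
cat > h.py <<'E'
import numpy as np, cv2
from scipy.spatial.transform import Rotation as R
from plant import bot
def cam(n):
    m=bot.camera_model(n); 
    if 'T_tool_cam' in m:
        o=bot.get_obs(); T=np.eye(4); T[:3,:3]=R.from_euler('xyz',o['tcp_rot']).as_matrix(); T[:3,3]=o['tool_pos']
        T=T@np.array(m['T_tool_cam']); return m,T[:3,:3],T[:3,3]
    q=np.array(m['orientation'],float)
    Rm=q if q.shape==(3,3) else (R.from_euler('xyz',q) if q.size==3 else R.from_quat(q)).as_matrix()
    return m,Rm,np.array(m['position'])
def toz(c,px,z):
    m,Rm,p=c; d=Rm@np.array([(px[0]-m['cx'])/m['fx'],(px[1]-m['cy'])/m['fy'],1]); return p+d*(z-p[2])/d[2]
def proj(c,P):
    m,Rm,p=c; v=Rm.T@(np.array(P)-p); return [m['fx']*v[0]/v[2]+m['cx'],m['fy']*v[1]/v[2]+m['cy']]
def snap(n,f=None):
    c=cam(n); im=bot.capture(n)
    if f: cv2.imwrite('pics/'+f,cv2.cvtColor(im,cv2.COLOR_RGB2BGR))
    return c,im
E
python3 - <<'E'
from h import *
o=bot.get_obs(); print(o['time'],o['tool_pos'],o['tcp_rot'],o['contact_force'],o['grip_width'])
pics=[]
for n in ['scene','wrist','side']:
    c,im=snap(n); pics.append(im); print(n,bot.camera_model(n))
    for t,z in [('engine',72),('cam_pulley',106),('key_bar',126),('cam_mark',106),('cam_pointer',106),('roller_hex',100),('roller',90),('tensioner_pivot',90),('can',50)]:
        try: r=bot.outline_of(t,n)
        except Exception as e: print(t,e); continue
        for d in r[:1]: print(n,t,round(d['p'],2),np.round(d['pixel'],1),int(d['mask'].sum()),toz(c,d['pixel'],z).round(0))
cv2.imwrite('pics/a.png',cv2.cvtColor(cv2.resize(np.vstack(pics[:2]),(800,1000))[0:1000],cv2.COLOR_RGB2BGR)[:500])
cv2.imwrite('pics/b.png',cv2.cvtColor(cv2.resize(pics[1],(800,500)),cv2.COLOR_RGB2BGR))
E
```

```text
0.0 [5.24608212e+02 8.69814219e-02 2.26050981e+02] [-3.14009294e+00 -2.12885814e-04  1.57081421e+00] [-0.17591316 -0.98586978 -0.14307464] 91.60031459292713
scene {'fx': 452.53420808524044, 'fy': 452.53420808524044, 'cx': 326.91894522408046, 'cy': 202.89334101999287, 'position': array([-145.90954644, -750.48157737, 1049.02282808]), 'orientation': array([-2.35277646,  0.007122  , -0.77384721])}
scene engine 0.96 [308.3 183.6] 4057 [556.  63.  72.]
scene key_bar 0.7 [285.  165.3] 479 [523. 133. 126.]
scene cam_mark 0.91 [283.  161.8] 442 [544. 170. 106.]
scene cam_pointer 0.85 [306.4 185.8] 3931 [520.  31. 106.]
scene roller_hex 0.67 [282.9 163.7] 489 [542. 169. 100.]
scene tensioner_pivot 0.61 [308.  185.5] 4089 [536.  42.  90.]
scene can 0.57 [419.1 214.1] 769 [ 718. -259.   50.]
wrist {'fx': 312.3169381357706, 'fy': 312.3169381357706, 'cx': 315.27216091304217, 'cy': 200.4191257968737, 'T_tool_cam': array([[ 1.84082610e-03, -9.58163197e-01, -2.86216526e-01,
         7.69891345e+01],
       [ 9.99998238e-01,  1.65825684e-03,  8.80250286e-04,
         2.50401020e-01],
       [-3.688029
[... 648 characters left out ...]
y': 409.35919080517243, 'cx': 320.2979558140717, 'cy': 202.58103385977512, 'position': array([  104.39162024, -1099.65703456,   958.55180283]), 'orientation': array([-2.23354567, -0.00438016, -0.40872256])}
side engine 0.61 [306.4 186.8] 2845 [550.  48.  72.]
side cam_pulley 0.66 [294.8 167.2] 348 [540. 140. 106.]
side key_bar 0.63 [295.5 167.2] 328 [532. 110. 126.]
side cam_mark 0.72 [295.1 162.7] 326 [552. 169. 106.]
side cam_pointer 0.88 [306.8 187.5] 2848 [532.  -0. 106.]
side roller_hex 0.54 [317.3 180. ] 268 [588.  36. 100.]
side roller 0.65 [313.5 173.6] 93 [597.  94.  90.]
side tensioner_pivot 0.59 [306.5 191. ] 2854 [532.   1.  90.]
side can 0.9 [384.  231.9] 675 [ 702. -260.   50.]
```

View pics/b.png

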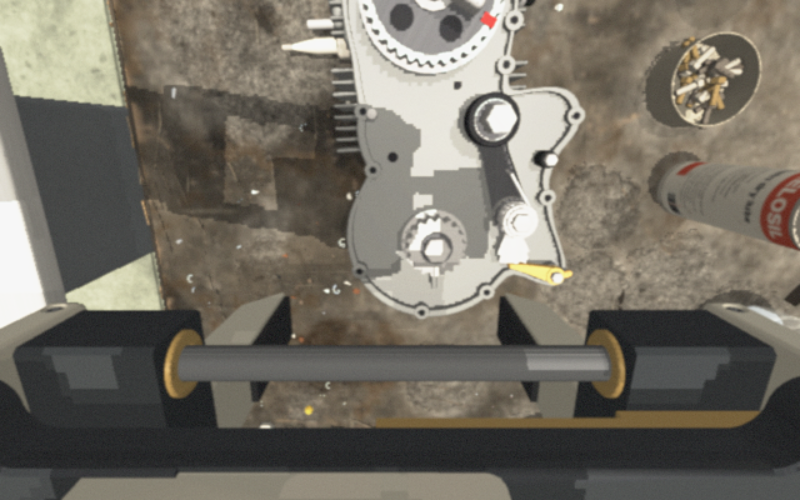

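View pics/a.png

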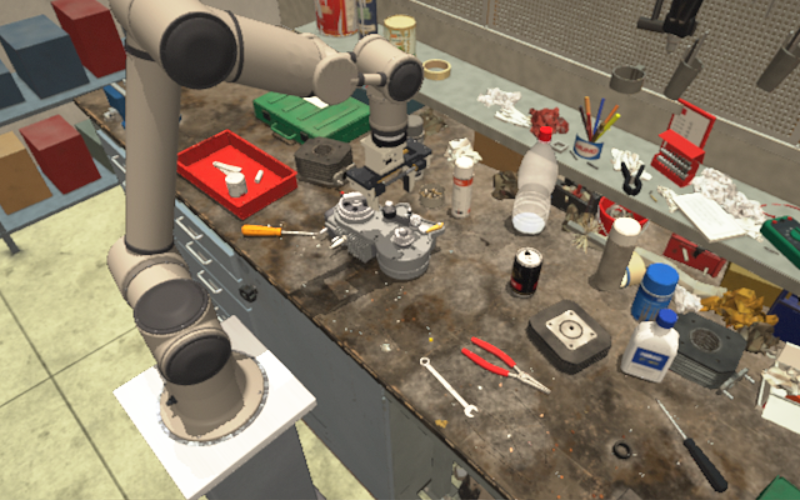

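```bash
python3 -m jog '[[20,5,0,0,0,0],[20,5,0,0,0,0],[20,5,0,0,0,0],[20,0,0,0,0,0],[0,0,0,0,0,0],[0,0,0,0,0,0]]'
python3 - <<'E'
from h import *
o=bot.get_obs(); print(o['time'],o['tool_pos'],o['tcp_rot'])
c,im=snap('wrist'); cv2.imwrite('pics/c.png',cv2.cvtColor(cv2.resize(im,(800,500)),cv2.COLOR_RGB2BGR))
for t,z in [('engine',72),('cam_pulley',106),('key_bar',135),('cam_mark',106),('roller_hex',110),('roller',100),('tensioner_pivot',90)]:
    for d in bot.outline_of(t,'wrist')[:2]: print(t,round(d['p'],2),np.round(d['pixel'],1),int(d['mask'].sum()),toz(c,d['pixel'],z).round(1))
hsv=cv2.cvtColor(im,cv2.COLOR_RGB2HSV); m=(((hsv[...,0]<6)|(hsv[...,0]>174))&(hsv[...,1]>150)&(hsv[...,2]>120)).astype('uint8')
n,l,s,ce=cv2.connectedComponentsWithStats(m)
for i in range(1,n):
    if s[i,4]>6: print(s[i],ce[i].round(1),toz(c,ce[i],106).round(1))
E
```

```text
time: 2.1
tool_pos: [539.9, 80.0, 226.7]
tcp_rot: [-3.142, 0.0, 1.572]
contact_force: [-0.8, 0.2, 0.5]
grip_width: 91.8
finger_force: 0.0
2.1 [539.93397417  79.98335862 226.6536077 ] [-3.14150531e+00  4.36591401e-04  1.57188559e+00]
engine 0.77 [330.4 150.1] 38843 [555.4 115.8  72. ]
cam_pulley 0.76 [326.5  94.7] 9785 [549.7 167.  106. ]
cam_pulley 0.6 [381.  211.6] 2884 [602.5  62.7 106. ]
key_bar 0.68 [373.  182.5] 1287 [587.8  97.7 135. ]
key_bar 0.57 [326.   99.1] 9516 [548.3 162.8 135. ]
cam_mark 0.76 [325.4  91.4] 9853 [548.7 169.7 106. ]
roller_hex 0.64 [378.4 208. ] 2827 [598.9  67.5 110. ]
roller_hex 0.46 [330.1  94.3] 9592 [552.5 167.2 110. ]
roller 0.8 [372.6 184.7] 1230 [594.2  87.3 100. ]
tensioner_pivot 0.92 [332.9 149.8] 38766 [556.9 118.5  90. ]
tensioner_pivot 0.46 [370.4 185.1] 1290 [594.   84.4  90. ]
[320  18  11  15 109] [325.   23.5] [547.7 220.9 106. ]
[363 116   9   9  46] [366.7 120.1] [584.8 146.3 106. ]
[521 198  15   7  34] [526.9 199.9] [737.9  74.5 106. ]
[588 226  37  13 115] [608.5 230.9] [822.4  43.7 106. ]
```

View pics/c.png

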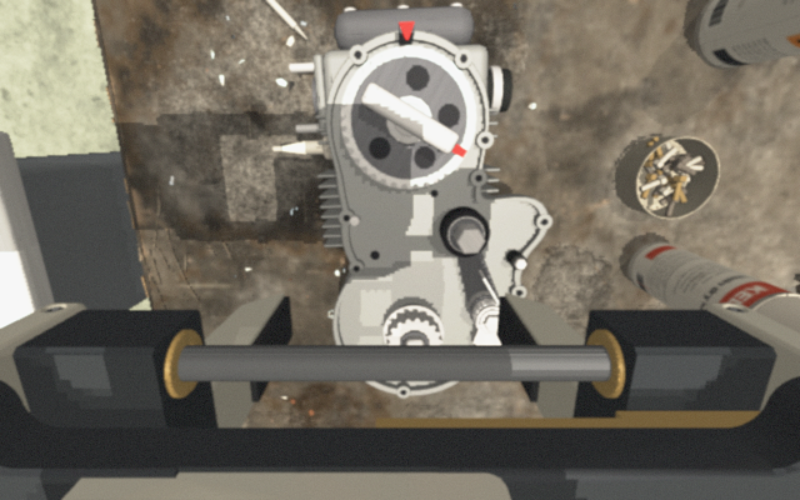

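```bash
python3 -m jog '[[29,3.5,0,0,0,0],[29,3,0,0,0,0],[29,3,0,0,0,0],[0,0,0,0,0,-0.148],[0,0,0,0,0,-0.148],[0,0,0,0,0,-0.148],[0,0,0,0,0,-0.148],[0,0,0,0,0,-0.148],[0,0,0,0,0,-0.148],[0,0,20,0,0,-0.148],[0,0,20,0,0,0],[0,0,10,0,0,0]]' 50 && python3 -m jog '[[0,0,0,0,0,0]]'
python3 - <<'E'
from h import *
o=bot.get_obs(); print(o['time'],o['tool_pos'],o['tcp_rot'],o['joint_positions'].round(2))
c,im=snap('wrist'); 
for t,z in [('key_bar',135),('cam_pulley',106),('roller_hex',110)]:
    for d in bot.outline_of(t,'wrist')[:2]: print(t,round(d['p'],2),np.round(d['pixel'],1),int(d['mask'].sum()),toz(c,d['pixel'],z).round(1))
hsv=cv2.cvtColor(im,cv2.COLOR_RGB2HSV); m=(((hsv[...,0]<6)|(hsv[...,0]>174))&(hsv[...,1]>150)&(hsv[...,2]>120)).astype('uint8')
n,l,s,ce=cv2.connectedComponentsWithStats(m)
for i in range(1,n):
    if s[i,4]>6: print(s[i],ce[i].round(1),toz(c,ce[i],106).round(1))
p=proj(c,list(o['tool_pos'][:2])+[135]); print(p); cv2.circle(im,tuple(int(round(v)) for v in p),3,(255,0,255),1)
cv2.imwrite('pics/d.png',cv2.cvtColor(cv2.resize(im,(800,500)),cv2.COLOR_RGB2BGR))
E
```

```text
time: 3.7
tool_pos: [548.8, 166.7, 175.1]
tcp_rot: [-3.14, -0.002, 2.606]
contact_force: [-0.6, 0.8, -0.6]
grip_width: 45.9
finger_force: 0.0
time: 3.8
tool_pos: [548.8, 166.7, 175.4]
tcp_rot: [-3.14, -0.002, 2.606]
contact_force: [-0.5, -0.7, 0.6]
grip_width: 45.5
finger_force: 0.0
3.8 [548.78690687 166.73809053 175.36195613] [-3.13967167e+00 -2.25786384e-03  2.60610837e+00] [ 0.16  0.48  1.46 -0.    1.21 -0.87]
key_bar 0.8 [314.1 207.6] 11089 [537.6 172.4 135. ]
cam_pulley 0.7 [314.9 207. ] 11006 [545.4 168.3 106. ]
roller_hex 0.52 [269.8 312. ] 196 [604.5  89.4 110. ]
[553   0   3   6   7] [554.3   2.1] [504.8 370.3 106. ]
[600   0  40  31 721] [618.4  14.6] [532.7 403.5 106. ]
[629   0   5   5  11] [630.7   1.6] [529.3 412.3 106. ]
[373 170  12  11  84] [378.6 176.3] [548.8 221.3 106. ]
[np.float64(315.36478665988216), np.float64(225.1256542034721)]
```

View pics/d.png

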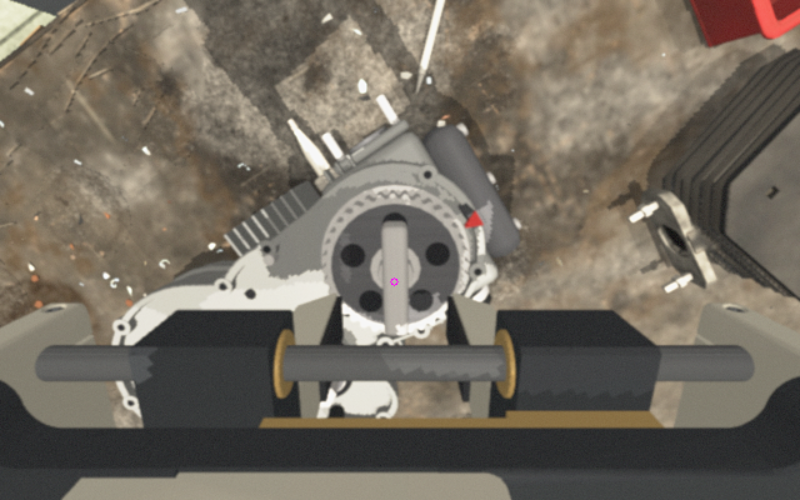

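```bash
python3 -m jog '[[0,0.7,20,0,0,0],[0,0,20,0,0,0],[0,0,15,0,0,0],[0,0,0,0,0,0],[0,0,0,0,0,0]]' && python3 -m jog '[[0,0,0,0,0,0],[0,0,0,0,0,0],[0,0,0,0,0,0],[0,0,0,0,0,0],[0,0,0,0,0,0]]' 0
```

```text
time: 4.5
tool_pos: [550.4, 167.7, 122.6]
tcp_rot: [3.141, 0.001, 2.607]
contact_force: [-0.1, 0.8, -0.8]
grip_width: 45.6
finger_force: 0.0
time: 5.0
tool_pos: [549.5, 166.7, 122.0]
tcp_rot: [-3.139, 0.0, 2.607]
contact_force: [-2.6, -5.5, 3.3]
grip_width: 13.6
finger_force: 29.9
```

```bash
python3 -m jog '[[0,0,0,0,0,0.1],[0,0,0,0,0,0.1],[0,0,0,0,0,0.1],[0,0,0,0,0,0.1],[0,0,0,0,0,0]]' && python3 -c "
from h import *
o=bot.get_obs();print(o['moment'],o['joint_positions'].round(2))"
```

```text
time: 5.5
tool_pos: [549.5, 166.7, 122.0]
tcp_rot: [-3.14, 0.001, 2.205]
contact_force: [-3.6, -5.0, 5.1]
grip_width: 13.6
finger_force: 30.0
[-0.83947436  0.47516576 -0.13448308] [ 0.16  0.53  1.53 -0.    1.08 -0.47]
```

```bash
python3 -m jog '[[0,0,0,0,0,0.14],[0,0,0,0,0,0.14],[0,0,0,0,0,0.14],[0,0,0,0,0,0.14],[0,0,0,0,0,0.14],[0,0,0,0,0,0.14],[0,0,0,0,0,0.14],[0,0,0,0,0,0.14],[0,0,0,0,0,0.14],[0,0,0,0,0,0.14],[0,0,0,0,0,0]]'; python3 -m jog '[[0,0,0,0,0,0.14],[0,0,0,0,0,0.14],[0,0,0,0,0,0.14],[0,0,0,0,0,0.14],[0,0,0,0,0,0.14],[0,0,0,0,0,0.1],[0,0,0,0,0,0]]'; python3 -m jog '[[0,0,0,0,0,0],[0,0,0,0,0,0],[0,0,0,0,0,0],[0,0,-25,0,0,0],[0,0,-25,0,0,0],[0,0,0,0,0,0]]' 50
python3 - <<'E'
from h import *
o=bot.get_obs(); print(o['time'],o['joint_positions'].round(2))
c,im=snap('wrist'); hsv=cv2.cvtColor(im,cv2.COLOR_RGB2HSV); m=(((hsv[...,0]<6)|(hsv[...,0]>174))&(hsv[...,1]>150)&(hsv[...,2]>120)).astype('uint8')
n,l,s,ce=cv2.connectedComponentsWithStats(m)
for i in range(1,n):
    if s[i,4]>6: print(s[i],ce[i].round(1),toz(c,ce[i],106).round(1))
cv2.imwrite('pics/e.png',cv2.cvtColor(cv2.resize(im,(800,500)),cv2.COLOR_RGB2BGR))
E
```

```text
time: 6.6
tool_pos: [549.6, 166.7, 122.0]
tcp_rot: [3.141, 0.001, 0.805]
contact_force: [-2.7, -4.6, 3.1]
grip_width: 13.7
finger_force: 30.0
time: 7.3
tool_pos: [549.6, 166.6, 122.0]
tcp_rot: [3.14, 0.001, 0.006]
contact_force: [-2.7, -5.6, 3.2]
grip_width: 13.7
finger_force: 30.0
time: 7.9
tool_pos: [551.9, 168.2, 175.2]
tcp_rot: [-3.14, -0.007, 0.008]
contact_force: [1.0, 0.6, 0.3]
grip_width: 45.6
finger_force: 0.0
7.9 [0.16 0.48 1.46 0.   1.2  1.73]
[   0  188   39   74 2036] [ 14.8 223.8] [540.9 401.4 106. ]
[241 214  13  11  83] [246.  219.2] [546.4 221.4 106. ]
```

View pics/e.png

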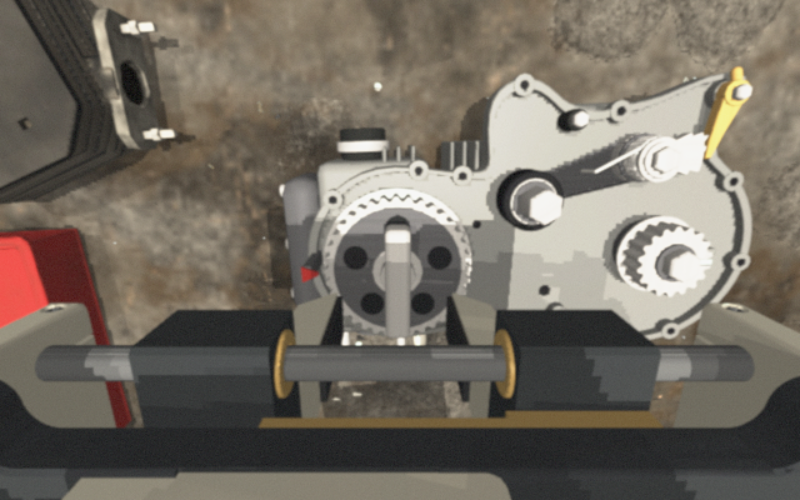

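```bash
python3 -m jog '[[0,0,0,0,0,-0.143],[0,0,0,0,0,-0.143],[0,0,0,0,0,-0.143],[0,0,0,0,0,-0.143],[0,0,0,0,0,-0.143],[0,0,0,0,0,-0.143],[0,0,0,0,0,-0.143],[0,0,0,0,0,-0.143],[0,0,0,0,0,-0.143],[0,0,0,0,0,-0.143],[0,0,0,0,0,-0.143]]'; python3 -m jog '[[0,0,0,0,0,-0.143],[0,0,0,0,0,-0.143],[0,0,0,0,0,-0.143],[0,0,0,0,0,-0.143],[0,0,0,0,0,-0.143],[0,0,0,0,0,-0.143],[0,0,0,0,0,-0.143],[0,0,0,0,0,-0.143],[0,0,0,0,0,-0.143],[0,0,0,0,0,-0.143],[0,0,0,0,0,-0.138],[0,0,0,0,0,0]]'
python3 - <<'E'
from h import *
o=bot.get_obs(); print(o['time'],o['joint_positions'].round(2))
c,im=snap('wrist'); hsv=cv2.cvtColor(im,cv2.COLOR_RGB2HSV); m=(((hsv[...,0]<6)|(hsv[...,0]>174))&(hsv[...,1]>150)&(hsv[...,2]>120)).astype('uint8')
n,l,s,ce=cv2.connectedComponentsWithStats(m)
for i in range(1,n):
    if s[i,4]>6: print(s[i],ce[i].round(1),toz(c,ce[i],106).round(1))
cv2.imwrite('pics/f.png',cv2.cvtColor(cv2.resize(im,(800,500)),cv2.COLOR_RGB2BGR))
# earlier picture e pose
m=bot.camera_model('wrist');T=np.eye(4);T[:3,:3]=R.from_euler('xyz',[-3.14,-.007,.008]).as_matrix();T[:3,3]=[551.9,168.2,175.2];T=T@m['T_tool_cam'];ce=(m,T[:3,:3],T[:3,3])
for n,px,z in [('crank',(685,263),116),('hex',(545,205),110),('pivot',(660,158),110),('tip',(319,273),106),('bar top far',(397,224),135)]: print(n,toz(ce,np.array(px)/1.25,z).round(1))
E
```

```text
time: 9.05
tool_pos: [549.2, 167.7, 170.4]
tcp_rot: [-3.14, 0.0, 1.586]
contact_force: [-0.4, -0.7, -0.9]
grip_width: 46.1
finger_force: 0.0
time: 10.25
tool_pos: [549.3, 167.6, 170.5]
tcp_rot: [-3.141, -0.002, -3.134]
contact_force: [-0.7, -0.3, -0.6]
grip_width: 45.9
finger_force: 0.0
10.25 [ 0.16  0.48  1.47  0.    1.2  -1.42]
[593   0  19  93 156] [602.5  43.4] [430.8 352.4 106. ]
[ 613   82   27  124 1621] [629.7 160. ] [506.4 392.4 106. ]
[581  97  12  61  95] [586.8 125.8] [482.8 355.6 106. ]
[311 156   7  12  84] [314.  161.5] [509.7 166.1 106. ]
[632 184   8  10  33] [636.5 189. ] [527.7 403.7 106. ]
[380 209  13  10  87] [387.3 213.7] [548.7 221.7 106. ]
crank [558.5  -2.  116. ]
hex [590.9  81.7 110. ]
pivot [617.9  20.6 110. ]
tip [546.4 215.  106. ]
bar top far [584.2 167.3 135. ]
```

View pics/f.png

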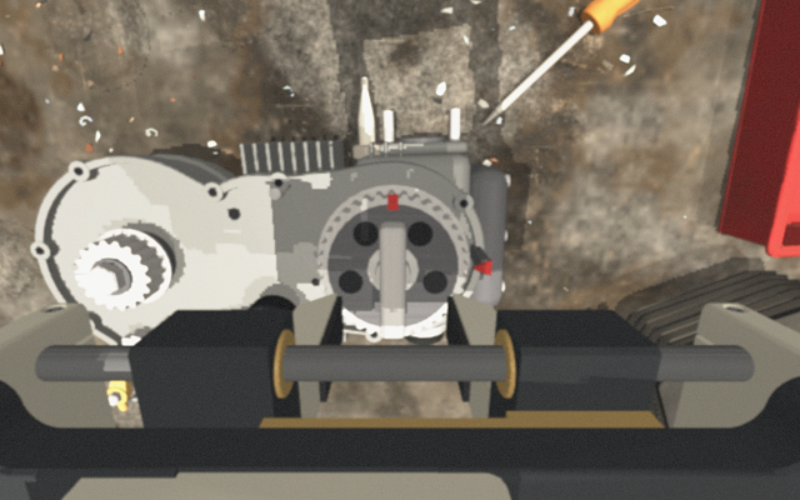

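```bash
python3 -m jog '[[0,0,20,0,0,0],[0,0,20,0,0,0],[0,0,10,0,0,0],[0,0,0,0,0,0],[0,0,0,0,0,0]]' && python3 -m jog '[[0,0,0,0,0,0],[0,0,0,0,0,0],[0,0,0,0,0,0],[0,0,0,0,0,0]]' 0; python3 -m jog '[[0,0,0,0,0,0.14],[0,0,0,0,0,0.14],[0,0,0,0,0,0.14],[0,0,0,0,0,0.14],[0,0,0,0,0,0.14],[0,0,0,0,0,0.14],[0,0,0,0,0,0.14],[0,0,0,0,0,0.14],[0,0,0,0,0,0.14],[0,0,0,0,0,0.14],[0,0,0,0,0,0.12],[0,0,0,0,0,0]]'
python3 - <<'E'
from h import *
o=bot.get_obs(); print(o['time'],o['joint_positions'].round(2))
c,im=snap('wrist'); hsv=cv2.cvtColor(im,cv2.COLOR_RGB2HSV); m=(((hsv[...,0]<6)|(hsv[...,0]>174))&(hsv[...,1]>150)&(hsv[...,2]>120)).astype('uint8')
n,l,s,ce=cv2.connectedComponentsWithStats(m)
for i in range(1,n):
    if s[i,4]>6: print(s[i],ce[i].round(1),toz(c,ce[i],106).round(1))
cv2.imwrite('pics/g.png',cv2.cvtColor(cv2.resize(im[60:320,160:480],None,fx=2.2,fy=2.2),cv2.COLOR_RGB2BGR))
E
```

```text
time: 10.8
tool_pos: [550.1, 167.7, 122.0]
tcp_rot: [3.142, 0.0, -3.136]
contact_force: [-0.2, 0.1, -0.1]
grip_width: 45.8
finger_force: 0.0
time: 11.2
tool_pos: [550.0, 167.6, 122.1]
tcp_rot: [3.142, 0.001, -3.135]
contact_force: [-0.5, -0.0, 0.6]
grip_width: 18.5
finger_force: 0.0
time: 12.4
tool_pos: [549.6, 166.1, 122.0]
tcp_rot: [-3.141, 0.002, 1.624]
contact_force: [-2.7, -5.2, 2.6]
grip_width: 13.6
finger_force: 29.9
12.4 [ 0.16  0.53  1.53 -0.    1.08  0.11]
[309 143  16  17 169] [316.7 148.8] [547.7 220.8 106. ]
[310 167  10  15 136] [314.9 174.2] [547.6 206.4 106. ]
```

View pics/g.png

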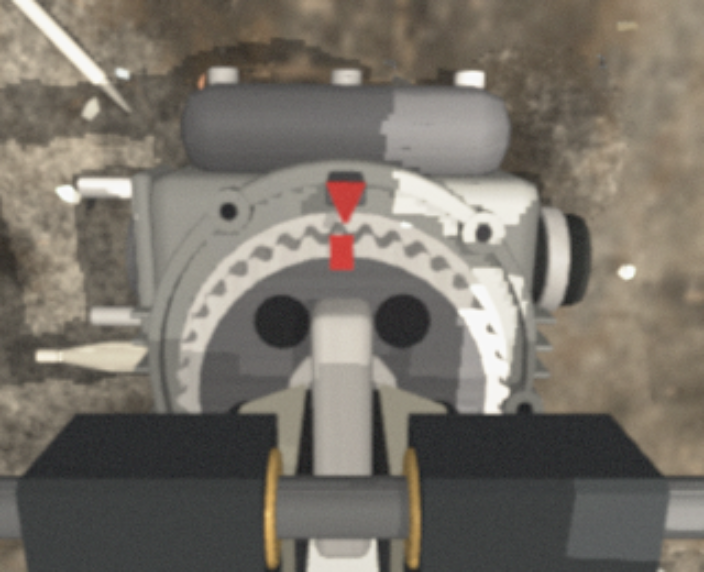

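```bash
python3 -m jog '[[0,0,0,0,0,0.012],[0,0,0,0,0,0],[0,0,0,0,0,0]]'; python3 -m jog '[[0,0,0,0,0,0],[0,0,0,0,0,0],[0,0,0,0,0,0],[0,0,-25,0,0,0],[0,0,-25,0,0,0],[0,0,0,0,0,0],[0,0,0,0,0,0]]' 35
python3 - <<'E'
from h import *
o=bot.get_obs(); print(o['time'],o['tool_pos'],o['tcp_rot'])
c,im=snap('wrist'); hsv=cv2.cvtColor(im,cv2.COLOR_RGB2HSV); m=(((hsv[...,0]<6)|(hsv[...,0]>174))&(hsv[...,1]>150)&(hsv[...,2]>120)).astype('uint8')
n,l,s,ce=cv2.connectedComponentsWithStats(m)
for i in range(1,n):
    if s[i,4]>6: print(s[i],ce[i].round(1),toz(c,ce[i],106).round(1))
mm=bot.camera_model('wrist')
def C(pos,rot):
    T=np.eye(4);T[:3,:3]=R.from_euler('xyz',rot).as_matrix();T[:3,3]=pos;T=T@mm['T_tool_cam'];return (mm,T[:3,:3],T[:3,3])
cs={'b':C([524.6,.1,226.05],[-3.1401,-.0002,1.5708]),'c':C([539.9,80,226.65],[-3.1415,.0004,1.5719]),'e':C([551.9,168.2,175.2],[-3.14,-.007,.008])}
def tri(obs):
    A=np.zeros((3,3));b=np.zeros(3)
    for k,px in obs.items():
        c=cs[k];d=c[1]@np.array([(px[0]/1.25-mm['cx'])/mm['fx'],(px[1]/1.25-mm['cy'])/mm['fy'],1]);d/=np.linalg.norm(d);P=np.eye(3)-np.outer(d,d);A+=P;b+=P@c[2]
    return np.linalg.solve(A,b)
print('hextop',tri({'b':(497,117),'c':(470,235),'e':(545,206)}))
print('pivot',tri({'b':(518,220),'e':(658,160)}))
print('crank',tri({'b':(437,249),'e':(685,263)}))
E
```

```text
time: 12.75
tool_pos: [549.6, 166.1, 122.0]
tcp_rot: [-3.141, 0.002, 1.616]
contact_force: [-1.8, -6.4, 2.9]
grip_width: 14.0
finger_force: 29.9
time: 13.45
tool_pos: [550.0, 167.8, 171.9]
tcp_rot: [3.141, -0.0, 1.616]
contact_force: [-0.2, -0.1, -0.7]
grip_width: 32.1
finger_force: 0.0
13.45 [549.98959001 167.81549164 171.93720856] [ 3.14055429e+00 -1.93037690e-04  1.61599823e+00]
[309 138  12  13  96] [314.7 142.3] [547.6 220.8 106. ]
[310 157   8  12  84] [313.2 162.7] [547.2 206.2 106. ]
hextop [591.95937324  87.67555968 122.03048961]
pivot [616.21883442  16.40599235 103.10707237]
crank [556.87735411  -3.44174252 113.9828854 ]
```

```bash
python3 -m jog '[[-20,10,0,0,0,0],[-20,10,0,0,0,0],[-20,10,0,0,0,0],[-21.5,8.5,0,0,0,0],[0,0,0,0,0,0],[0,0,0,0,0,0]]' 40
python3 - <<'E'
from h import *
o=bot.get_obs(); print(o['time'],o['tool_pos'],o['tcp_rot'])
c,im=snap('wrist')
for t in ['roller_hex','roller']:
    for d in bot.outline_of(t,'wrist')[:2]: print(t,d['p'],d['pixel'],d['mask'].sum(),toz(c,d['pixel'],122).round(1))
mm=bot.camera_model('wrist')
def C(pos,rot):
    T=np.eye(4);T[:3,:3]=R.from_euler('xyz',rot).as_matrix();T[:3,3]=pos;T=T@mm['T_tool_cam'];return (mm,T[:3,:3],T[:3,3])
cs={'b':C([524.6,.1,226.05],[-3.1401,-.0002,1.5708]),'c':C([539.9,80,226.65],[-3.1415,.0004,1.5719]),'e':C([551.9,168.2,175.2],[-3.14,-.007,.008])}
def tri(obs):
    A=np.zeros((3,3));b=np.zeros(3)
    for k,px in obs.items():
        c=cs[k];d=c[1]@np.array([(px[0]/1.25-mm['cx'])/mm['fx'],(px[1]/1.25-mm['cy'])/mm['fy'],1]);d/=np.linalg.norm(d);P=np.eye(3)-np.outer(d,d);A+=P;b+=P@c[2]
    return np.linalg.solve(A,b)
print('pin',tri({'b':(548,158),'c':(519,257),'e':(576,119)}))
h=proj(c,[592,87.7,122]); print(h); cv2.circle(im,tuple(int(round(v)) for v in h),2,(255,0,255),1)
p=proj(c,o['tool_pos']); cv2.circle(im,tuple(int(round(v)) for v in p),3,(0,255,0),1)
cv2.imwrite('pics/h.png',cv2.cvtColor(cv2.resize(im[60:320,160:480],None,fx=2.2,fy=2.2),cv2.COLOR_RGB2BGR))
E
```

```text
time: 14.1
tool_pos: [591.4, 87.9, 170.5]
tcp_rot: [-3.139, -0.0, 1.615]
contact_force: [-0.7, 0.2, 0.3]
grip_width: 36.7
finger_force: 0.0
14.1 [591.36016242  87.89082823 170.5065878 ] [-3.13926674e+00 -4.50985135e-04  1.61472845e+00]
roller_hex 0.9 [325.2, 228.4] 3406 [599.   82.6 122. ]
roller_hex 0.4 [353.2, 324.0] 246 [625.3   3.4 122. ]
roller 0.56 [319.3, 213.3] 1904 [594.3  93.8 122. ]
pin [639.45976287  60.99086105  87.61685444]
[np.float64(315.6858065433508), np.float64(221.26917043918945)]
```

View pics/h.png

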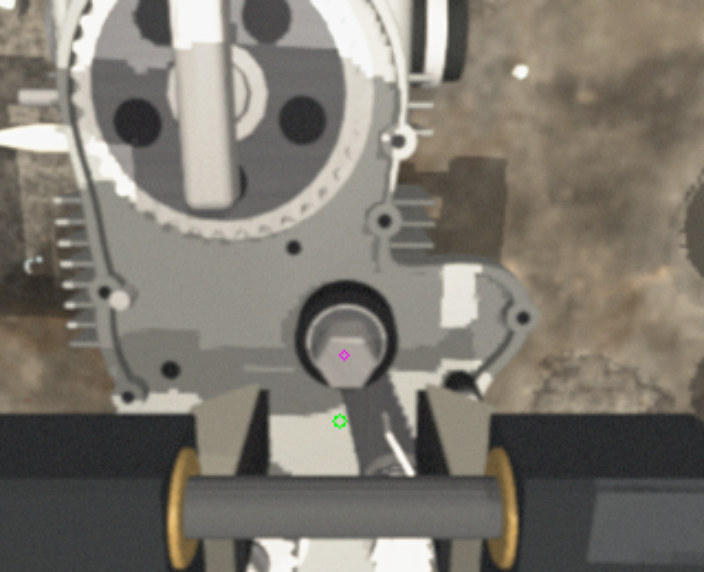

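```bash
python3 -m jog '[[-1,0.5,20,0,0,0],[0,0,20,0,0,0],[0,0,15,0,0,0],[0,0,9,0,0,0],[0,0,0,0,0,0],[0,0,0,0,0,0]]' && python3 -m jog '[[0,0,0,0,0,0],[0,0,0,0,0,0],[0,0,0,0,0,0],[0,0,0,0,0,0],[0,0,0,0,0,0],[0,0,0,0,0,0]]' 0
```

```text
time: 14.85
tool_pos: [592.8, 87.4, 108.3]
tcp_rot: [3.141, -0.0, 1.616]
contact_force: [0.7, -0.8, -0.5]
grip_width: 36.6
finger_force: 0.0
time: 15.45
tool_pos: [592.6, 87.0, 108.1]
tcp_rot: [3.141, -0.0, 1.616]
contact_force: [-1.9, -0.4, 2.9]
grip_width: 17.4
finger_force: 30.0
```

```bash
python3 -m jog '[[0.7,2.8,0,0,0,0],[0.6,2.7,0,0,0,0],[0.5,2.9,0,0,0,0],[0.4,2.9,0,0,0,0],[0.3,2.9,0,0,0,0],[0.2,2.9,0,0,0,0],[0.1,2.9,0,0,0,0],[0,2.8,0,0,0,0],[0,0,0,0,0,0],[0,0,0,0,0,0]]'; python3 -m jog '[[-0.1,2.9,0,0,0,0],[-0.2,2.9,0,0,0,0],[-0.4,2.9,0,0,0,0],[0,0,0,0,0,0]]'
```

```text
time: 16.45
tool_pos: [613.4, 91.2, 107.9]
tcp_rot: [-3.137, -0.0, 1.616]
contact_force: [-8.1, 1.7, 8.3]
grip_width: 17.7
finger_force: 30.0
time: 16.85
tool_pos: [621.9, 91.1, 107.8]
tcp_rot: [-3.137, -0.001, 1.616]
contact_force: [-9.1, 1.9, 8.4]
grip_width: 17.5
finger_force: 30.0
```

```bash
python3 -m jog '[[-0.3,2,0,0,0,0],[-0.3,2,0,0,0,0],[0,0,0,0,0,0]]'; python3 -m jog '[[-0.2,1,0,0,0,0],[0,0,0,0,0,0]]';python3 -m jog '[[-0.2,1,0,0,0,0],[0,0,0,0,0,0]]'
```

```text
time: 17.15
tool_pos: [625.7, 90.8, 107.8]
tcp_rot: [-3.136, -0.001, 1.616]
contact_force: [-9.8, 1.7, 8.4]
grip_width: 17.3
finger_force: 30.0
time: 17.35
tool_pos: [626.5, 90.7, 107.8]
tcp_rot: [-3.136, -0.001, 1.616]
contact_force: [-9.4, 2.2, 9.0]
grip_width: 17.6
finger_force: 30.0
time: 17.55
tool_pos: [627.1, 90.7, 107.7]
tcp_rot: [-3.135, -0.001, 1.616]
contact_force: [-12.6, 2.4, 9.5]
grip_width: 17.4
finger_force: 30.0
```

Force is starting to rise: near the stop.

```bash
python3 -m jog '[[-0.2,1,0,0,0,0],[0,0,0,0,0,0]]';python3 -m jog '[[-0.2,1,0,0,0,0],[0,0,0,0,0,0],[0,0,0,0,0,0]]'
```

```text
time: 17.75
tool_pos: [627.2, 90.7, 107.6]
tcp_rot: [-3.133, -0.002, 1.616]
contact_force: [-14.3, 2.9, 10.3]
grip_width: 17.5
finger_force: 30.0
time: 18.05
tool_pos: [627.3, 90.7, 107.5]
tcp_rot: [-3.131, -0.002, 1.616]
contact_force: [-16.8, 3.6, 12.8]
grip_width: 17.6
finger_force: 30.0
```

Run:
```python
from h import *
c,im=snap('wrist'); o=bot.get_obs(); print(o['contact_force'],o['tool_pos'])
hsv=cv2.cvtColor(im,cv2.COLOR_RGB2HSV); m=(((hsv[...,0]<6)|(hsv[...,0]>174))&(hsv[...,1]>150)&(hsv[...,2]>120)).astype('uint8')
n,l,s,ce=cv2.connectedComponentsWithStats(m)
for i in range(1,n):
    if s[i,4]>6: print(s[i],ce[i].round(1),toz(c,ce[i],106).round(1))
cv2.imwrite('pics/i.png',cv2.cvtColor(cv2.resize(im[0:300,120:520],(800,600)),cv2.COLOR_RGB2BGR))
```

```text
[-18.1928639    3.65057792  12.69096741] [627.32981505  90.6990659  107.52963708]
[141   0  17  20 259] [149.6   9.4] [546.7 206.6 106. ]
[497 256  31  13 169] [510.7 260.8] [738.1  89.9 106. ]
```

View pics/i.png

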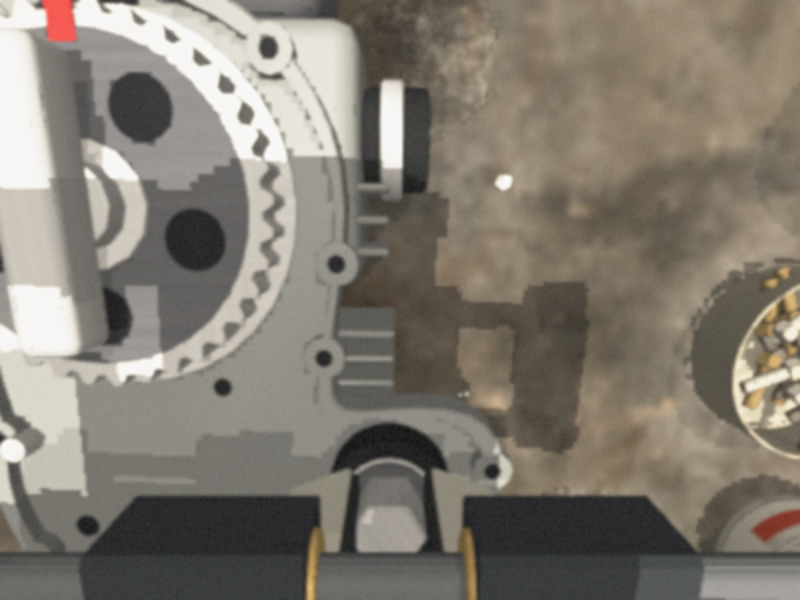

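The picture shows the hex between the fingers at (390,520), pushed right back. The red mark at (60,20) is where I left it.

```bash
python3 -c "
from plant import bot
print(bot.close_job())"
```

```text
the job is handed in; nothing more can be done
None
```

The job is handed in after about 18 s. The cam mark stands within about 0.03 rad of the pointer, under half a tooth, with the key released. The tensioner is gripped by its hexagon bolt and pushed against its stop at about 18 N, past where the last click should come, and nothing else on the bench was touched.

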